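# Shut the dish hood, then balance the shutter flap

## Robot

A 7-joint arm with a two-finger parallel gripper is mounted at the origin on a cart in front of the work surface, level with it; the furniture and walls round the work are solid. World frame = base frame: x ahead of the robot, y to its left, z up, the work surface at z = 0. Lengths are in m, angles in degrees, forces in N, time in s.
With the tool pointing down it reaches from about 0.425 to 0.875 m from the base axis. Payload 4.7 kg.
Tool frame: the origin (TCP) lies midway between the tips of the shut fingers; the grasp point (between the pads) lies 19 mm behind it; z points along the fingers, y is the line along which they close (so a half turn about z gives the same grasp; the last joint's range is limited). The gripper opens to 87 mm and grips with 3 to 60 N. Pads are 19 mm wide; open, the fingers measure 117 mm over their backs; the gripper's body (75 mm by 190 mm) begins 51 mm behind the grasp point.
Start: joints at [65.724, 18.392, -4.016, 83.108, 1.295, 78.541, -3.26], TCP at [0.276, -0.589, 0.223] pointing down, gripper open.
Joint ranges: [-163.93, 163.93], [-17.29, 119.83], [-79.2, 71.16], [3.27, 140.29], [-89.18, 269.18], [5.43, 117.66], [-154.24, 154.24]. Speed limits (degrees/s): [147.25, 147.25, 180, 180, 180, 180, 180].

## Interface

Orientations are given as [roll, pitch, yaw] about the fixed x, y, z axes, in that order (R = Rz(yaw) Ry(pitch) Rx(roll)).
In Python, from cell import env, viewer, boxes_of, masks_of gives the robot as it stands. The module is installed in compiled form; this text tells all that it offers.
- The arm moves only by the tool apply_moves, never from a script. Its argument "moves" is a list of rows, each a list of 7 numbers: the shift along the tool's x, y, z scaled (see below), then the turn, a rotation vector about the tool's x, y, z scaled (see below), then the opening, from 0 (shut) to 1 (fully open). A call has 1 to 20 rows; each row is the pose to reach, as a shift and turn from the pose commanded when the call began, along the tool's axes at that moment; what a row does not reach only later rows make up. The controller multiplies each number of a shift by 0.2 m and each number of a turn by 1.5 rad. A row lasts 1/10 s, in which the tool goes at most 50 mm and 8.59 degrees, less where a joint would pass 70% of its speed; a pose out of reach is approached as far as the arm can. A call with a number of a shift or a turn outside -1 to 1 is refused whole. A call with a gripper value outside its range is refused whole. The fingers move at their own pace and stop on an object; "grip_force" is the grip in N (left out, the last holds). Time passes only in rows, so rows that repeat a pose let the fingers close. It gives the time, the measured TCP pose, the force, the opening and the grip force at its end, in the units of the state.
- env.get_obs(): the state, without advancing time (a new reading comes with each control period).
- viewer.read_camera(name): name is "scene" or "top" or "wrist"; returns the picture (480x640x3 uint8, red, green, blue); there is no depth.
- viewer.get_calibration(name): a dict with "fov_y" (degrees; the focal length in pixels is half the picture's height over the tangent of half this angle, whatever the lens; pixels are square), "cx", "cy" (the principal point, pixels), "position" and "orientation" of the camera in the world. Camera axes: x right, y up, looking along -z (the intrinsics and any distortion apply to the point x, -y, -z); pixel columns grow to the right and rows downward; lengths in m; the calibration is good to about 2 mm. The wrist camera is an equidistant fisheye: a pixel r from the principal point sees the ray r / f radians off the axis. A picture is of the moment at which its call begins: read the wrist's pose just before it. get_calibration takes no time and is no camera call; for the wrist camera it gives the pose at the moment of the call.
- env.sign_off(): hands the job in; it is judged then, once.
Trained networks look in the newest picture that a camera, given by its name, has taken for a name from the list of things; names that differ only in an ending like _2 or _b are one class to them, and where a whole thing is asked for, a point or a joint stands for the part that bears it (a point fixed in the world has none). Each returns a list of dicts, best first, with "conf" (0 to 1); they miss things now and then, are a little off and sometimes report something else, mostly with a low value. They report only what shows in the picture. A call takes as long as a camera call.
- boxes_of(camera, target): "location" ([column, row] in pixels, amid what is visible of it).
- masks_of(camera, target): "pixels" (480x640 bool, what is visible of it) and "location" ([column, row] in pixels, amid what is visible of it).
The state is a dict: "time_s": time; "qpos": joint angles; "joint_velocities": joint speeds; "effort": joint torques, N m; "tool_pos": TCP position; "tool_rot": TCP orientation; "force": force on the tool from outside, world axes, zero at the start; "wrist_torque": the same for the moment, N m; "grip_width": finger opening in m; "grasp_force": force on a finger pad.
Only numpy, scipy, OpenCV 4.12 (cv2) and the standard library are available. Lean on these libraries where they do the work, as an engineer would, in place of code of your own. Each camera call takes 0.05 s, during which the arm holds its last target. There are 200 camera calls.

## Task

Get the bench reader ready for its half-way reference reading: first lower the raised hood over the dish gently until it is fully shut, without letting it drop. Then lift the thin framed shutter flap next to it by its bar to its balance point, standing upright on its hinge, and keep hold of the bar there without letting it fall forward or over backward; finish while still gripping it. Leave the pot, the timer and the little box where they are.

Things in the scene. Friction and masses are not known exactly. Their poses are not given: they have to be found in the camera images.
- reader: bench reader: white housing, fixed to the surface, 128 mm deep (40 in front of the origin to 88 behind), 280 wide, 54 high; its front faces the robot's left. Origin on the work surface; x points from its front to its back (to the robot's right, give or take 15 degrees), y away from the robot. Far half: bay under the hood; near half: optics under the flap. Hinges along y, 50 mm behind the origin
- hood (a joint): hood angle, rad: 0 = shut (level, free edge and bar to the reader's front), pi/2 = upright, 1.9 = back stop. Starts raised, 1.38 to 1.8. The hinge is a little stiff: near upright the hood stays, lower down it falls shut if let go (0.14 to 0.26 kg). Below 0.3 rad, closing faster than 2.5 rad/s counts as dropped
- hood_bar (a point): middle of the hood's bar. The hood is a grey shallow lid, 108 mm wide, 90 mm from hinge to edge, 18 mm skirt. A U-shaped steel handle continues in its plane: round bar 10 mm thick, 72 long, parallel to the hinge, 140 mm from its axis; window between bar and lid 62 mm wide, 45 deep. Fingers can straddle the bar from above, one through the window, at any angle; the bar turns between flat pads
- hood_hinge (a point): middle of the hood's hinge axis (fixed to the reader). The bar moves on a circle of 140 mm radius about this axis: at angle q it is 140*cos(q) mm in front of (reader -x) and 140*sin(q) mm above it
- flap (a joint): shutter flap angle, rad: 0 = lying level to the front on its stop (start), pi/2 = upright = balance point, 2.3 = fallen over to the back. The hinge is almost free: off balance the flap falls the way it leans unless held. 0.16 to 0.29 kg; falling forward faster than 3 rad/s, or going past 1.9 rad, fails
- flap_bar (a point): middle of the flap's bar. The flap is a thin (6 mm) aluminium frame with a white panel, 108 mm wide, 90 mm from hinge to edge, with the same U-shaped handle as the hood: round bar 10 mm thick, 72 long, parallel to the hinge, 140 mm from its axis, window 62 x 45 mm
- flap_hinge (a point): middle of the flap's hinge axis (fixed to the reader), 140 mm from the hood's, towards the robot; the flap's bar moves about it just as the hood's bar does about its own
- pot: white specimen pot with screw cap, 50 mm wide, 55 mm high; loose bystander at the near left, origin at the centre of its underside
- timer: white bench timer, 62 x 64 x 19 mm; loose bystander to the right, origin at the centre of its underside
- cover_box: small flat box, 34 x 34 x 17 mm; loose bystander to the left, origin at the centre of its underside

How it is judged:
By the outcome, as a careful person would: the job done as asked, in the order asked, and still so for the second after the job is handed in, while the arm keeps its last pose, push and grip.
It also fails if it takes over 64 s, if anything falls off the work surface, if the arm or the gripper's body presses on something with over 40 N, if the wrist force passes 120 N, or if a joint passes its speed limit or range.

## Working session

There is one attempt and no reset: what is moved stays moved. The work goes in short steps, Python scripts to look and compute and a tool call to move; the robot and the scene stay as the last step left them, time stands still between calls to the robot, and variables do not carry over. Pictures are saved under pics/ and viewed, at most 10 in all, crops included, and the job is handed in when it is done.

Besides the shell and the picture viewer there is one more tool, called after "Emit:" by a JSON object that holds its "method" and its "body". apply_moves: Moves the arm, as the interface text tells. Shifts and turns lie within -1 to 1; 1 stands for 0.2 m of shift or 1.5 rad of turn. Its arguments: {"type":"object","properties":{"moves":{"type":"array","items":{"type":"array","items":{"type":"number","minimum":-1,"maximum":1}}},"grip_force":{"type":"number"}},"required":["moves"]}

```bash
mkdir -p pics; cat > h.py <<'E'
import numpy as np, cv2
from scipy.spatial.transform import Rotation as R
from cell import env, viewer, boxes_of, masks_of
def Rc(c):
    o=np.array(c["orientation"],float)
    if o.shape==(3,3): return o
    if o.shape==(3,): return R.from_euler('xyz',o,degrees=True).as_matrix()
    raise SystemExit(str(o))
def ray(c,px,fish=False):
    f=240/np.tan(np.radians(c["fov_y"])/2)
    u=(px[0]-c["cx"])/f; v=(px[1]-c["cy"])/f
    if fish:
        r=np.hypot(u,v); s=np.sin(r)/max(r,1e-9); d=np.array([u*s,-v*s,-np.cos(r)])
    else: d=np.array([u,-v,-1.])
    return np.array(c["position"]),Rc(c)@(d/np.linalg.norm(d))
def proj(c,P,fish=False):
    f=240/np.tan(np.radians(c["fov_y"])/2)
    p=Rc(c).T@(np.array(P)-c["position"]); x,y,z=p[0],-p[1],-p[2]
    if fish:
        r=np.hypot(x,y); k=np.arctan2(r,z)/max(r,1e-9)
    else: k=1/z
    return np.array([c["cx"]+f*x*k,c["cy"]+f*y*k])
def tri(rays):
    A=0;b=0
    for o,d in rays:
        M=np.eye(3)-np.outer(d,d);A=A+M;b=b+M@o
    p=np.linalg.solve(A,b); return p,[np.linalg.norm((np.eye(3)-np.outer(d,d))@(p-o)) for o,d in rays]
def onz(o,d,z): return o+d*(z-o[2])/d[2]
E
cat > a.py <<'E'
from h import *
print(env.get_obs())
C={}
for n in ["scene","top","wrist"]:
    im=viewer.read_camera(n); cv2.imwrite(f"pics/{n}0.png",im[:,:,::-1]); C[n]=viewer.get_calibration(n); print(n,C[n])
for n in ["scene","top"]:
    for t in ["hood_bar","flap_bar","hood","flap","reader","pot","timer","cover_box","hood_hinge","flap_hinge"]:
        print(n,t,[(np.round(b["location"]),round(b["conf"],2)) for b in boxes_of(n,t)[:2]])
E
python3 a.py
```

```text
{'time_s': 0.0, 'qpos': array([65.72401607, 18.4411954 , -4.0169632 , 83.17749687,  1.29566024,
       78.54022843, -3.26042859]), 'joint_velocities': array([ 0.02431534, -0.01535325,  0.04343019,  0.00096919, -0.08488339,
        0.02193015,  0.05076584]), 'effort': array([ 1.48043564e-04, -4.91282880e+01, -4.03704699e-01, -3.12534606e+01,
       -6.39087427e-02,  4.35312814e-02,  2.01410489e-04]), 'tool_pos': array([ 0.27528429, -0.58819495,  0.22141477]), 'tool_rot': array([-1.79886370e+02,  6.03087958e-03,  2.50868590e+01]), 'force': array([ 0.05282708,  0.2961206 , -0.11496601]), 'wrist_torque': array([-0.02861654,  0.02764983,  0.013573  ]), 'grasp_force': 0.0, 'grip_width': 0.08705029054242995}
scene {'fov_y': 55.210552898925926, 'cx': 309.12816255196606, 'cy': 241.19541601698933, 'position': array([0.00316563, 0.41164069, 0.80845754]), 'orientation': array([  42.38836364,    0.14117555, -127.35522083])}
top {'fov_y': 43.38380631790275, 'cx': 324.83042747906387, 'cy': 233.55346791362845, 'position': array([0.32402437, 0.01333257, 1.36461942]), 'orientation': array([  7.4287281
[... 424 characters left out ...]
ader [(array([349., 241.]), 0.7)]
scene pot []
scene timer [(array([425., 220.]), 0.73)]
scene cover_box [(array([214., 345.]), 0.54)]
scene hood_hinge [(array([352., 239.]), 0.68)]
scene flap_hinge [(array([349., 242.]), 0.86)]
top hood_bar [(array([385., 189.]), 0.55)]
top flap_bar [(array([351., 253.]), 0.67), (array([195., 245.]), 0.35)]
top hood [(array([383., 187.]), 0.97)]
top flap [(array([346., 248.]), 0.7)]
top reader [(array([363., 230.]), 0.8), (array([384., 187.]), 0.75)]
top pot [(array([176., 286.]), 0.82)]
top timer [(array([455., 242.]), 0.86)]
top cover_box [(array([193., 247.]), 0.48)]
top hood_hinge [(array([364., 232.]), 0.9)]
top flap_hinge [(array([364., 229.]), 0.62)]
```

View pics/scene0.png

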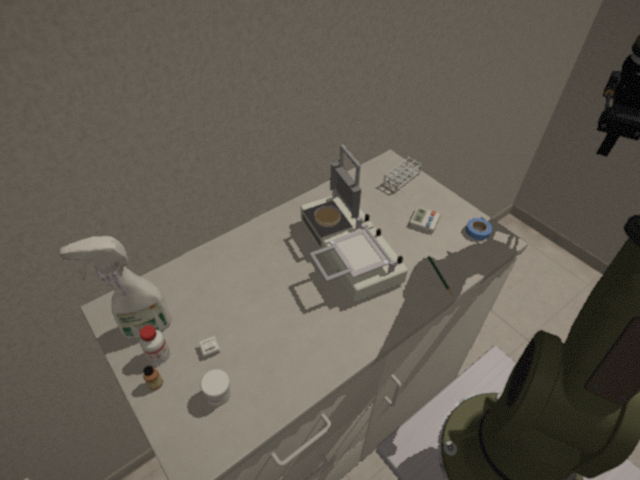

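View pics/top0.png

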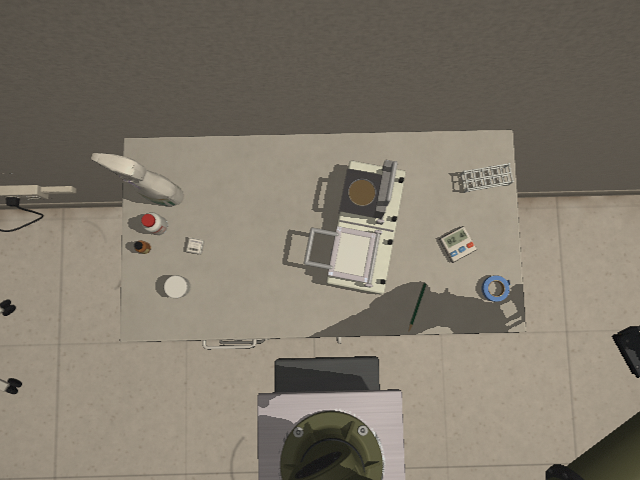

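The scene shows the hood raised (bar about (350,155)) and the flap level (bar about (325,263)). In the top view the flap bar is near (308,247) and the hood near (388,185). I'll enlarge both views for finer points.

```bash
python3 - <<'E'
import cv2
a=cv2.imread("pics/top0.png")[150:300,280:415]; cv2.imwrite("pics/t1.png",cv2.resize(a,None,fx=4,fy=4,interpolation=cv2.INTER_CUBIC))
a=cv2.imread("pics/scene0.png")[140:310,290:420]; cv2.imwrite("pics/s1.png",cv2.resize(a,None,fx=3.5,fy=3.5,interpolation=cv2.INTER_CUBIC))
E
```

```text
(no output)
```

View pics/t1.png

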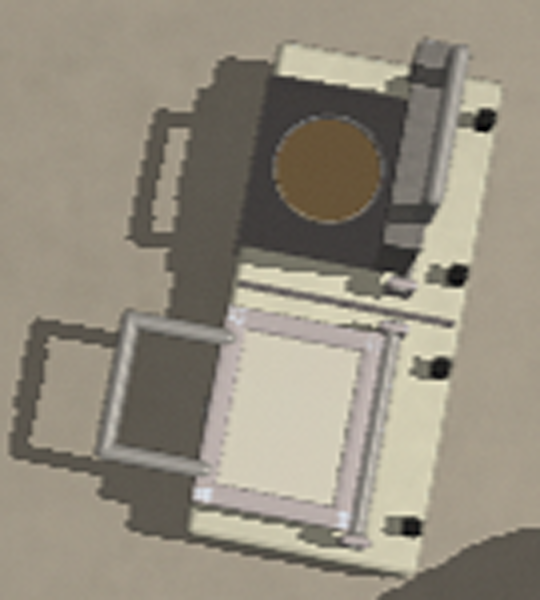

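View pics/s1.png

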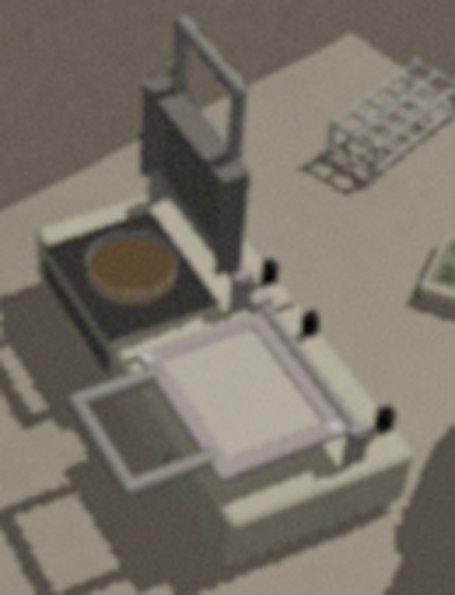

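The enlarged crops give these points (full-picture pixels):

| Point | Top view | Scene view |
|---|---|---|
| Flap bar ends | (312.5,229.5), (306.5,263) | (312,254), (328,279) |
| Hood bar ends | (394,162), (390,201) | (342,146), (359,167) |

I'll fit the reader model to them.

```bash
cat > fit.py <<'E'
from h import *
from scipy.optimize import least_squares
C={n:viewer.get_calibration(n) for n in("top","scene")}
T=lambda x,y:(280+x/4,150+y/4)
S=lambda x,y:(290+x/3.5,140+y/3.5)
f='flap';h='hood';b='body'
D=[("top",f,.036,T(130,318)),("top",f,-.036,T(106,453)),("top",h,.036,T(457,50)),("top",h,-.036,T(440,205)),
("scene",f,.036,S(77,400)),("scene",f,-.036,S(133,487)),("scene",h,.036,S(183,20)),("scene",h,-.036,S(243,93)),
("top",b,(-.04,.14),T(280,45)),("top",b,(.088,.14),T(500,85)),("top",b,(-.04,-.14),T(192,535)),("top",b,(.088,-.14),T(415,572)),
("scene",b,(-.04,-.14),S(232,523)),("scene",b,(.088,-.14),S(410,455)),("scene",b,(-.04,.14),S(40,233))]
def pt(p,k,a):
    x,y,w,zh,q,yo=p
    if k==b: l=np.array([a[0],a[1],.054])
    elif k==f: l=np.array([.05-.14,yo-.07+a,zh])
    else: l=np.array([.05-.14*np.cos(q),yo+.07+a,zh+.14*np.sin(q)])
    return R.from_euler('z',w).apply(l)+[x,y,0]
def res(p): return np.concatenate([proj(C[n],pt(p,k,a))-u for n,k,a,u in D]+[[(p[5])/.002]])
s=least_squares(res,[.58,-.05,-1.57,.06,1.6,0],loss='soft_l1') if 0 else None
best=min((least_squares(res,[.55,-.05,w,.06,1.6,0],loss='soft_l1') for w in(-1.8,-1.57,-1.3)),key=lambda r:r.cost)
p=best.x; print(np.round(p,4),np.degrees(p[2]),np.degrees(p[4]),best.cost)
for d,r in zip(D,best.fun[:30].reshape(-1,2)): print(d[0],d[1],d[2],np.round(r,1))
print('flapbar',pt(p,f,0),'hoodbar',pt(p,h,0))
np.save('p.npy',p)
E
python3 fit.py
```

```text
[ 5.1340e-01 -6.7900e-02 -1.7841e+00  7.9300e-02  1.5593e+00  2.0000e-04] -102.22060260716789 89.34207900444991 12.4845176607635
top flap 0.036 [0.1 0.6]
top flap -0.036 [-0.3 -0.3]
top hood 0.036 [0.9 1.2]
top hood -0.036 [-1.3 -1.8]
scene flap 0.036 [0.1 0.3]
scene flap -0.036 [-0.4  0.1]
scene hood 0.036 [0.3 0.5]
scene hood -0.036 [-0.3 -1.3]
top body (-0.04, 0.14) [-0.3 -1.3]
top body (0.088, 0.14) [ 1.3 -0.7]
top body (-0.04, -0.14) [-1.9 -0.1]
top body (0.088, -0.14) [0.4 1.9]
scene body (-0.04, -0.14) [0.6 1.2]
scene body (0.088, -0.14) [ 3.  -0.4]
scene body (-0.04, 0.14) [-1.6 -1.6]
flapbar [0.46419123 0.03483001 0.07928361] hoodbar [ 0.57172442 -0.1300611   0.21927438]
```

```bash
cat >> h.py <<'E'
def rows(targets):
    """targets: list of (x,y,z,roll,pitch,yaw) -> move numbers from measured pose"""
    s=env.get_obs(); p=np.array(s["tool_pos"]); r=R.from_euler('xyz',s["tool_rot"],degrees=True)
    for t in targets:
        d=r.inv().apply(np.array(t[:3])-p)/.2; w=(r.inv()*R.from_euler('xyz',t[3:],degrees=True)).as_rotvec()/1.5
        print([float(v) for v in np.round(np.r_[d,w],3)])
E
python3 -c "
from h import *
rows([(.572,-.13,.31,180,0,-12.2)])"
```

```text
[2.315, -1.449, -0.437, 0.0, -0.0, 0.434]
```

Emit:
{"method": "apply_moves", "body": {"moves": [[0.05, 0, -0.22, 0, 0, 0, 1], [0.2, -0.1, -0.43, 0, 0, 0, 1], [0.37, -0.22, -0.43, 0, 0, 0, 1], [0.55, -0.34, -0.43, 0, 0, 0, 1], [0.75, -0.46, -0.43, 0, 0, 0, 1], [0.95, -0.58, -0.43, 0, 0, 0, 1]]}}

```text
time_s: 1.75
tool_pos: [0.3991, -0.4016, 0.309]
tool_rot: [179.9, -0.0, 25.1]
force: [0.6, 0.2, -0.8]
grip_width: 0.0872
grasp_force: 0.0
```

Emit:
{"method": "apply_moves", "body": {"moves": [[0.2, -0.13, 0, 0, 0, 0, 1], [0.4, -0.26, 0, 0, 0, 0, 1], [0.6, -0.39, 0, 0, 0, 0, 1], [0.8, -0.52, 0, 0, 0, 0, 1], [0.95, -0.6, 0, 0, 0, 0, 1], [0.95, -0.6, 0, 0, 0, 0, 1]]}}

```text
time_s: 2.35
tool_pos: [0.5228, -0.2071, 0.3088]
tool_rot: [-179.9, -0.2, 25.7]
force: [0.4, -0.6, 0.4]
grip_width: 0.0872
grasp_force: 0.0
```

Emit:
{"method": "apply_moves", "body": {"moves": [[0.1, -0.07, 0, 0, 0, 0.07, 1], [0.2, -0.14, 0, 0, 0, 0.14, 1], [0.3, -0.2, 0, 0, 0, 0.21, 1], [0.4, -0.26, 0, 0, 0, 0.28, 1], [0.42, -0.27, 0, 0, 0, 0.35, 1], [0.42, -0.27, 0, 0, 0, 0.43, 1], [0.42, -0.27, 0, 0, 0, 0.434, 1], [0.42, -0.27, 0, 0, 0, 0.434, 1]]}}

```text
time_s: 3.15
tool_pos: [0.5726, -0.1301, 0.3085]
tool_rot: [180.0, 0.0, -12.1]
force: [-0.1, -0.5, 0.4]
grip_width: 0.087
grasp_force: 0.0
```

```bash
cat > w.py <<'E'
import sys
from h import *
n=sys.argv[1]; p=np.load('p.npy')
c=viewer.get_calibration("wrist"); im=viewer.read_camera("wrist").copy()
q=float(sys.argv[2]) if len(sys.argv)>2 else p[4]
def L(l): return R.from_euler('z',p[2]).apply(l)+[p[0],p[1],0]
for yo,a in((.07,q),(-.07,float(sys.argv[3]) if len(sys.argv)>3 else 0)):
    e=[proj(c,L([.05-.14*np.cos(a),yo+d,p[3]+.14*np.sin(a)]),True) for d in(-.036,.036)]
    print(np.round(e,1))
    for u in e: cv2.circle(im,tuple(int(round(v)) for v in u),3,(255,0,0),1)
cv2.imwrite(f"pics/{n}.png",im[:,:,::-1]); s=env.get_obs(); print(s["time_s"],s["tool_pos"],s["tool_rot"],s["force"])
E
python3 w.py w1
```

```text
[[323.4 288.9]
 [323.5 189.7]]
[[213.3 347.2]
 [206.6 295. ]]
3.2 [ 0.57261885 -0.13001807  0.30855211] [ 1.79980072e+02 -2.65815841e-04 -1.21335057e+01] [ 0.52020697  0.62705024 -0.20728181]
```

View pics/w1.png

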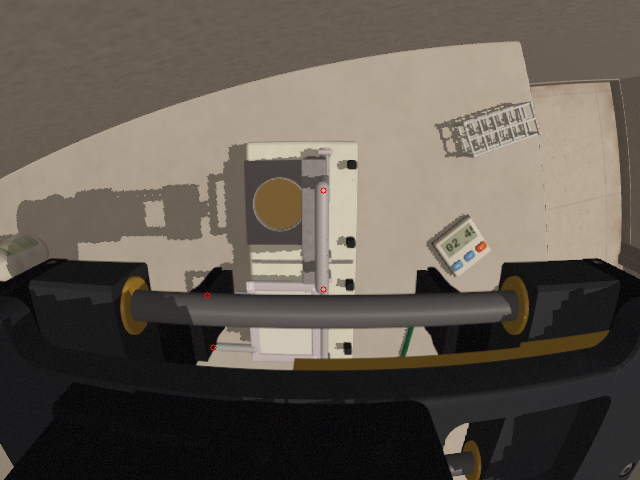

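The wrist view shows the hood bar at column ~322, rows 183–288, right on the predicted ends. I'll descend and grip it.

Emit:
{"method": "apply_moves", "body": {"moves": [[0, 0, 0.13, 0, 0, 0, 1], [0, 0, 0.26, 0, 0, 0, 1], [0, 0, 0.39, 0, 0, 0, 1], [0, 0, 0.5, 0, 0, 0, 1], [0, 0, 0.53, 0, 0, 0, 1], [0, 0, 0.53, 0, 0, 0, 1]]}}

```text
time_s: 3.8
tool_pos: [0.5723, -0.1297, 0.2019]
tool_rot: [180.0, 0.1, -12.2]
force: [0.1, 0.1, 0.5]
grip_width: 0.0874
grasp_force: 0.0
```

Emit:
{"method": "apply_moves", "body": {"moves": [[0, 0, 0, 0, 0, 0, 0.5], [0, 0, 0, 0, 0, 0, 0.3], [0, 0, 0, 0, 0, 0, 0.1], [0, 0, 0, 0, 0, 0, 0], [0, 0, 0, 0, 0, 0, 0], [0, 0, 0, 0, 0, 0, 0], [0, 0, 0, 0, 0, 0, 0], [0, 0, 0, 0, 0, 0, 0]], "grip_force": 20}}

```text
time_s: 4.6
tool_pos: [0.5728, -0.1293, 0.2025]
tool_rot: [180.0, 0.0, -12.2]
force: [0.2, -0.4, 0.0]
grip_width: 0.0309
grasp_force: 0.0
```

```bash
cat > arc.py <<'E'
# arc rows: yo, q0, q1, n ; relative to present grasp (bar assumed at q0 now)
import sys
from h import *
yo,q0,q1,n=float(sys.argv[1]),*map(float,sys.argv[2:4]),int(sys.argv[4]); p=np.load('p.npy')
s=env.get_obs(); print(s["tool_pos"],s["tool_rot"],s["force"],s["grip_width"],s["grasp_force"])
r=R.from_euler('xyz',s["tool_rot"],degrees=True); z=R.from_euler('z',p[2])
h=z.apply([.05,yo,0])+[p[0],p[1],p[3]]
g=s["tool_pos"]-r.apply([0,0,.019])-h; l=z.inv().apply(g); print('grasp rel hinge (reader)',l,'r',np.hypot(l[0],l[2]),'q',np.arctan2(l[2],-l[0]))
f=lambda q:z.apply([-.14*np.cos(q),0,.14*np.sin(q)])
for i in range(1,n+1):
    q=q0+(q1-q0)*i/n
    print(round(q,3),np.round(r.inv().apply(f(q)-f(q0))/.2,3).tolist())
E
python3 arc.py .07 1.56 0 16
```

```text
[ 0.57281882 -0.1293446   0.20251804] [ 1.79993634e+02  3.44577463e-03 -1.22117728e+01] [ 0.1730736  -0.41595255  0.03007701] 0.030864877545121898 0.0
grasp rel hinge (reader) [-0.0025416   0.00107841  0.14223444] r 0.14225714154156166 q 1.55292911430272
1.463 [0.0, -0.068, 0.004]
1.365 [0.0, -0.135, 0.015]
1.268 [0.0, -0.202, 0.032]
1.17 [0.0, -0.266, 0.055]
1.073 [0.0, -0.327, 0.085]
0.975 [0.0, -0.385, 0.121]
0.878 [0.0, -0.44, 0.162]
0.78 [0.0, -0.49, 0.208]
0.682 [0.0, -0.536, 0.258]
0.585 [0.0, -0.576, 0.313]
0.488 [0.0, -0.611, 0.372]
0.39 [0.0, -0.64, 0.434]
0.292 [0.0, -0.663, 0.498]
0.195 [0.0, -0.679, 0.564]
0.097 [0.0, -0.689, 0.632]
0.0 [0.0, -0.693, 0.7]
```

Fingers are still closing, so I'll finish the grip.

Emit:
{"method": "apply_moves", "body": {"moves": [[0, 0, 0, 0, 0, 0, 0], [0, 0, 0, 0, 0, 0, 0], [0, 0, 0, 0, 0, 0, 0], [0, 0, 0, 0, 0, 0, 0], [0, 0, 0, 0, 0, 0, 0]]}}

```text
time_s: 5.1
tool_pos: [0.5728, -0.1293, 0.2025]
tool_rot: [180.0, -0.0, -12.2]
force: [0.0, -0.9, 0.6]
grip_width: 0.0093
grasp_force: 20.0
```

Emit:
{"method": "apply_moves", "body": {"moves": [[0, -0.034, 0.001, 0, 0, 0, 0], [0, -0.068, 0.004, 0, 0, 0, 0], [0, -0.102, 0.009, 0, 0, 0, 0], [0, -0.135, 0.015, 0, 0, 0, 0], [0, -0.169, 0.023, 0, 0, 0, 0], [0, -0.202, 0.032, 0, 0, 0, 0], [0, -0.234, 0.043, 0, 0, 0, 0], [0, -0.266, 0.055, 0, 0, 0, 0], [0, -0.297, 0.069, 0, 0, 0, 0], [0, -0.327, 0.085, 0, 0, 0, 0], [0, -0.356, 0.102, 0, 0, 0, 0], [0, -0.385, 0.121, 0, 0, 0, 0], [0, -0.413, 0.141, 0, 0, 0, 0], [0, -0.44, 0.162, 0, 0, 0, 0], [0, -0.466, 0.184, 0, 0, 0, 0], [0, -0.49, 0.208, 0, 0, 0, 0]]}}

```text
time_s: 6.7
tool_pos: [0.5939, -0.0332, 0.1607]
tool_rot: [-180.0, -0.0, -12.2]
force: [3.0, -0.1, 0.9]
grip_width: 0.0092
grasp_force: 20.0
```

```bash
python3 arc.py .07 0.78 0 16; python3 w.py w2 0.78
```

```text
[ 0.59391308 -0.03320621  0.16065297] [-1.79998525e+02 -3.39711790e-02 -1.22147042e+01] [ 3.02741905 -0.10397317  0.90260744] 0.009153474002412862 20.000333189964294
grasp rel hinge (reader) [-0.10096403  0.00133205  0.10036936] r 0.14236482530862338 q 0.7824445167215872
0.731 [-0.0, -0.023, 0.025]
0.682 [-0.0, -0.046, 0.051]
0.634 [-0.0, -0.066, 0.078]
0.585 [-0.0, -0.086, 0.106]
0.536 [-0.0, -0.104, 0.135]
0.488 [-0.0, -0.121, 0.164]
0.439 [-0.0, -0.136, 0.195]
0.39 [-0.0, -0.15, 0.226]
0.341 [-0.0, -0.162, 0.258]
0.292 [-0.0, -0.173, 0.29]
0.244 [-0.0, -0.182, 0.323]
0.195 [-0.0, -0.189, 0.357]
0.146 [-0.0, -0.195, 0.39]
0.098 [-0.0, -0.199, 0.424]
0.049 [-0.0, -0.202, 0.458]
0.0 [-0.0, -0.202, 0.492]
[[325.7 374.9]
 [325.9 223.5]]
[[279.3 435.3]
 [273.7 371.5]]
6.75 [ 0.59404536 -0.0323032   0.15986012] [-1.79969480e+02 -3.38381658e-02 -1.21477398e+01] [ 5.43416853 -1.5170873  -0.44911927]
```

View pics/w2.png

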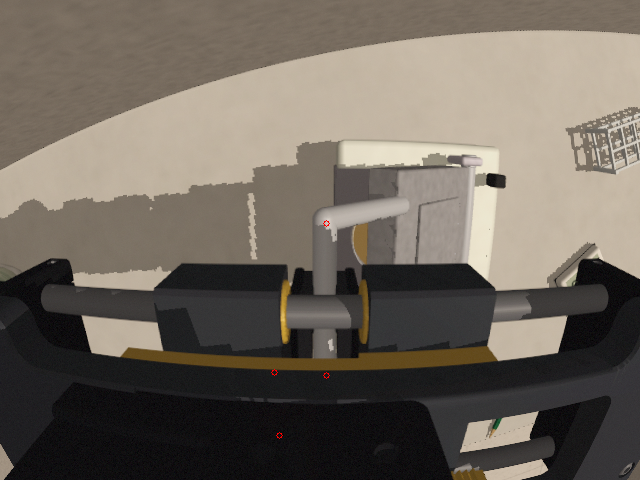

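The wrist view shows the hood half lowered, with its bar (end at (325,222)) between the pads, so it is following. Continuing to shut.

Emit:
{"method": "apply_moves", "body": {"moves": [[0, -0.023, 0.025, 0, 0, 0, 0], [0, -0.046, 0.051, 0, 0, 0, 0], [0, -0.066, 0.078, 0, 0, 0, 0], [0, -0.086, 0.106, 0, 0, 0, 0], [0, -0.104, 0.135, 0, 0, 0, 0], [0, -0.121, 0.164, 0, 0, 0, 0], [0, -0.136, 0.195, 0, 0, 0, 0], [0, -0.15, 0.226, 0, 0, 0, 0], [0, -0.162, 0.258, 0, 0, 0, 0], [0, -0.173, 0.29, 0, 0, 0, 0], [0, -0.182, 0.323, 0, 0, 0, 0], [0, -0.189, 0.357, 0, 0, 0, 0], [0, -0.195, 0.39, 0, 0, 0, 0], [0, -0.199, 0.424, 0, 0, 0, 0], [0, -0.202, 0.458, 0, 0, 0, 0], [0, -0.202, 0.475, 0, 0, 0, 0], [0, -0.202, 0.475, 0, 0, 0, 0]]}}

```text
time_s: 8.45
tool_pos: [0.6024, 0.0066, 0.0652]
tool_rot: [-179.9, -0.0, -12.2]
force: [4.9, 0.7, -0.3]
grip_width: 0.0096
grasp_force: 20.0
```

```bash
python3 arc.py .07 0.0 0 1
```

```text
[0.60236405 0.00657844 0.0652131 ] [-1.79942592e+02 -1.35879290e-02 -1.21955639e+01] [ 4.92602235  0.73239857 -0.28463247] 0.0095728199100103 20.002295672893524
grasp rel hinge (reader) [-0.14161748  0.00117682  0.00492948] r 0.14170324548217664 q 0.03479435210156096
0.0 [0.0, 0.0, 0.0]
```

Press gently down 6 mm more, watching the force.

Emit:
{"method": "apply_moves", "body": {"moves": [[0, 0, 0.01, 0, 0, 0, 0], [0, 0, 0.02, 0, 0, 0, 0], [0, 0, 0.03, 0, 0, 0, 0], [0, 0, 0.03, 0, 0, 0, 0]]}}

```text
time_s: 8.85
tool_pos: [0.6024, 0.0068, 0.0596]
tool_rot: [-179.9, -0.0, -12.2]
force: [5.6, 1.9, -1.4]
grip_width: 0.0092
grasp_force: 20.0
```

Emit:
{"method": "apply_moves", "body": {"moves": [[0, 0, 0.01, 0, 0, 0, 0], [0, 0, 0.02, 0, 0, 0, 0], [0, 0, 0.025, 0, 0, 0, 0], [0, 0, 0.025, 0, 0, 0, 0]]}}

```text
time_s: 9.25
tool_pos: [0.6026, 0.0067, 0.0583]
tool_rot: [180.0, -0.1, -12.2]
force: [-3.2, 0.4, 19.5]
grip_width: 0.0095
grasp_force: 20.0
```

Contact: 19 N upward with the bar at hinge level, so the hood is shut. Release and rise.

Emit:
{"method": "apply_moves", "body": {"moves": [[0, 0, -0.01, 0, 0, 0, 0.35], [0, 0, -0.01, 0, 0, 0, 0.35], [0, 0, -0.01, 0, 0, 0, 0.35], [0, 0, -0.01, 0, 0, 0, 0.35], [0, 0, -0.01, 0, 0, 0, 0.35], [0, 0, -0.1, 0, 0, 0, 0.35], [0, 0, -0.2, 0, 0, 0, 0.35], [0, 0, -0.35, 0, 0, 0, 0.4], [0, 0, -0.5, 0, 0, 0, 0.5], [0, 0, -0.6, 0, 0, 0, 0.5], [0, 0, -0.6, 0, 0, 0, 0.5]]}}

```text
time_s: 10.35
tool_pos: [0.604, 0.0061, 0.1782]
tool_rot: [-179.9, -0.3, -12.2]
force: [0.5, -0.5, -0.1]
grip_width: 0.0428
grasp_force: 0.0
```

```bash
python3 - <<'E'
from h import *
rows([(.464,.035,.17,180,0,-12.2)])
im=viewer.read_camera("scene")[140:310,290:420]; cv2.imwrite("pics/s2.png",cv2.resize(im[:,:,::-1],None,fx=3.5,fy=3.5,interpolation=cv2.INTER_CUBIC))
E
```

```text
[-0.715, 0.007, 0.037, -0.001, -0.004, -0.0]
```

View pics/s2.png

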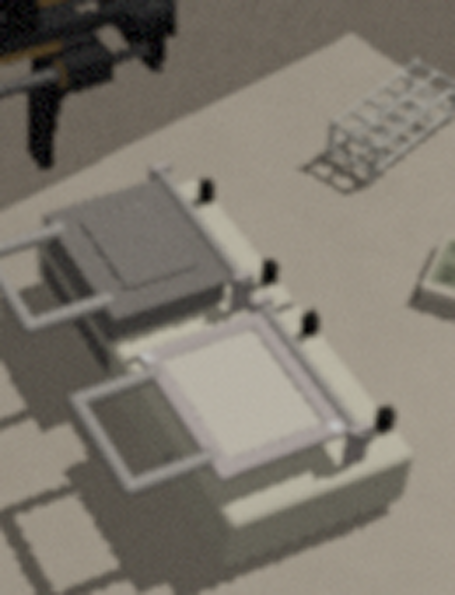

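The picture shows the hood level and shut, with the flap undisturbed. On to the flap bar.

Emit:
{"method": "apply_moves", "body": {"moves": [[-0.15, 0, 0.02, 0, 0, 0, 0.5], [-0.3, 0, 0.03, 0, 0, 0, 0.5], [-0.45, 0, 0.037, 0, 0, 0, 0.5], [-0.6, 0.005, 0.037, 0, 0, 0, 0.5], [-0.7, 0.007, 0.037, 0, 0, 0, 0.5], [-0.715, 0.007, 0.037, 0, 0, 0, 0.5], [-0.715, 0.007, 0.037, 0, 0, 0, 0.5], [-0.715, 0.007, 0.037, 0, 0, 0, 0.5]]}}

```text
time_s: 11.2
tool_pos: [0.4627, 0.0345, 0.1671]
tool_rot: [-180.0, 0.0, -12.2]
force: [0.6, -0.5, -0.7]
grip_width: 0.0434
grasp_force: 0.0
```

```bash
python3 w.py w3 0 0; python3 -c "
from h import *
rows([(.464,.035,.060,180,0,-12.2)])"
```

```text
[[322.1  86. ]
 [322.2 -12. ]]
[[322.4 286.7]
 [322.2 186.7]]
11.25 [0.46280408 0.03451885 0.1671753 ] [-1.79976569e+02  1.72313498e-02 -1.22423293e+01] [ 1.32140688 -0.81498205 -0.58644355]
[0.005, -0.003, 0.536, -0.0, 0.0, -0.0]
```

View pics/w3.png

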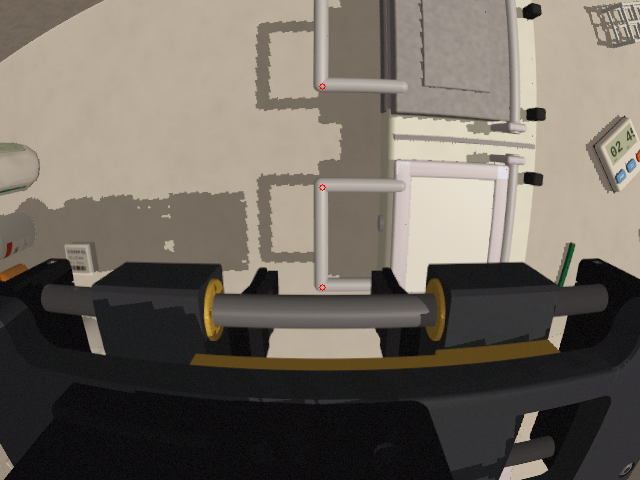

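The wrist view puts both bars exactly on the predicted points: flap bar at column 322, rows 187–287. I'll descend and grip.

Emit:
{"method": "apply_moves", "body": {"moves": [[0, 0, 0.1, 0, 0, 0, 0.5], [0, 0, 0.22, 0, 0, 0, 0.5], [0, 0, 0.34, 0, 0, 0, 0.5], [0, 0, 0.44, 0, 0, 0, 0.5], [0, 0, 0.51, 0, 0, 0, 0.5], [0, 0, 0.535, 0, 0, 0, 0.5], [0, 0, 0.535, 0, 0, 0, 0.5], [0, 0, 0.535, 0, 0, 0, 0], [0, 0, 0.535, 0, 0, 0, 0], [0, 0, 0.535, 0, 0, 0, 0], [0, 0, 0.535, 0, 0, 0, 0], [0, 0, 0.535, 0, 0, 0, 0], [0, 0, 0.535, 0, 0, 0, 0], [0, 0, 0.535, 0, 0, 0, 0]], "grip_force": 25}}

```text
time_s: 12.65
tool_pos: [0.4629, 0.0372, 0.061]
tool_rot: [-179.8, -0.1, -12.2]
force: [1.9, 6.1, -1.0]
grip_width: 0.009
grasp_force: 25.0
```

```bash
sed -i 's/^z=.*//' /dev/null; python3 arc.py -.07 0 1.5708 32
```

```text
[0.46286945 0.0371638  0.0609601 ] [-1.79816276e+02 -8.35000207e-02 -1.21514005e+01] [ 1.9494288   6.11454417 -1.00620398] 0.009015291430250106 25.000192523002625
grasp rel hinge (reader) [-0.14194016 -0.00165412  0.00067638] r 0.14194176832605837 q 0.004765184458360426
0.049 [0.0, 0.001, -0.034]
0.098 [0.0, 0.003, -0.069]
0.147 [0.0, 0.007, -0.103]
0.196 [0.0, 0.013, -0.137]
0.245 [0.0, 0.02, -0.17]
0.295 [0.0, 0.029, -0.203]
0.344 [0.0, 0.04, -0.236]
0.393 [0.0, 0.052, -0.268]
0.442 [0.0, 0.066, -0.3]
0.491 [0.0, 0.082, -0.33]
0.54 [0.0, 0.098, -0.36]
0.589 [0.0, 0.117, -0.389]
0.638 [0.0, 0.136, -0.417]
0.687 [0.0, 0.157, -0.445]
0.736 [0.0, 0.18, -0.471]
0.785 [0.0, 0.203, -0.496]
0.834 [0.0, 0.228, -0.519]
0.884 [0.0, 0.254, -0.542]
0.933 [0.0, 0.281, -0.563]
0.982 [0.0, 0.309, -0.583]
1.031 [0.0, 0.338, -0.601]
1.08 [0.0, 0.368, -0.619]
1.129 [0.0, 0.399, -0.634]
1.178 [0.0, 0.43, -0.648]
1.227 [0.0, 0.462, -0.661]
1.276 [0.0, 0.495, -0.671]
1.325 [0.0, 0.528, -0.681]
1.374 [0.0, 0.561, -0.688]
1.424 [0.0, 0.595, -0.694]
1.473 [0.0, 0.629, -0.699]
1.522 [0.0, 0.663, -0.701]
1.571 [0.0, 0.698, -0.702]sed: couldn't edit /dev/null: not a regular file
```

Emit:
{"method": "apply_moves", "body": {"moves": [[0, -0.01, -0.02, 0, 0, 0, 0], [0, -0.012, -0.05, 0, 0, 0, 0], [0, -0.008, -0.086, 0, 0, 0, 0], [0, -0.002, -0.12, 0, 0, 0, 0], [0, 0.006, -0.153, 0, 0, 0, 0], [0, 0.015, -0.187, 0, 0, 0, 0], [0, 0.025, -0.22, 0, 0, 0, 0], [0, 0.036, -0.252, 0, 0, 0, 0], [0, 0.049, -0.284, 0, 0, 0, 0], [0, 0.064, -0.315, 0, 0, 0, 0], [0, 0.08, -0.345, 0, 0, 0, 0], [0, 0.098, -0.375, 0, 0, 0, 0], [0, 0.117, -0.403, 0, 0, 0, 0], [0, 0.138, -0.431, 0, 0, 0, 0], [0, 0.16, -0.458, 0, 0, 0, 0], [0, 0.183, -0.483, 0, 0, 0, 0], [0, 0.193, -0.496, 0, 0, 0, 0], [0, 0.193, -0.496, 0, 0, 0, 0]]}}

```text
time_s: 14.45
tool_pos: [0.4545, -0.0012, 0.1615]
tool_rot: [-179.8, -0.1, -12.2]
force: [0.5, 7.0, 5.0]
grip_width: 0.0083
grasp_force: 25.0
```

```bash
python3 arc.py -.07 0.785 1.5708 16
```

```text
[ 0.45449154 -0.0011871   0.1614831 ] [-1.79845849e+02 -7.05423162e-02 -1.21785771e+01] [0.51919272 7.01016838 4.96887305] 0.008308265414276251 25.002913177013397
grasp rel hinge (reader) [-0.1026947  -0.00171995  0.1011994 ] r 0.14417878439991103 q 0.7780645893750583
0.834 [0.0, 0.025, -0.024]
0.883 [0.0, 0.051, -0.046]
0.932 [0.0, 0.078, -0.068]
0.981 [0.0, 0.106, -0.087]
1.031 [0.0, 0.135, -0.106]
1.08 [0.0, 0.165, -0.123]
1.129 [0.0, 0.195, -0.138]
1.178 [0.0, 0.227, -0.152]
1.227 [0.0, 0.259, -0.165]
1.276 [0.0, 0.291, -0.176]
1.325 [-0.0, 0.325, -0.185]
1.374 [-0.0, 0.358, -0.193]
1.423 [-0.0, 0.392, -0.199]
1.473 [-0.0, 0.426, -0.203]
1.522 [-0.0, 0.46, -0.206]
1.571 [-0.0, 0.495, -0.207]
```

Emit:
{"method": "apply_moves", "body": {"moves": [[0, 0.025, -0.026, 0, 0, 0, 0], [0, 0.051, -0.049, 0, 0, 0, 0], [0, 0.078, -0.071, 0, 0, 0, 0], [0, 0.106, -0.09, 0, 0, 0, 0], [0, 0.135, -0.11, 0, 0, 0, 0], [0, 0.165, -0.127, 0, 0, 0, 0], [0, 0.195, -0.142, 0, 0, 0, 0], [0, 0.227, -0.156, 0, 0, 0, 0], [0, 0.259, -0.17, 0, 0, 0, 0], [0, 0.291, -0.181, 0, 0, 0, 0], [0, 0.325, -0.19, 0, 0, 0, 0], [0, 0.358, -0.2, 0, 0, 0, 0], [0, 0.392, -0.206, 0, 0, 0, 0], [0, 0.426, -0.21, 0, 0, 0, 0], [0, 0.46, -0.214, 0, 0, 0, 0], [0, 0.475, -0.215, 0, 0, 0, 0], [0, 0.49, -0.215, 0, 0, 0, 0], [0, 0.49, -0.215, 0, 0, 0, 0], [0, 0.49, -0.215, 0, 0, 0, 0]]}}

```text
time_s: 16.35
tool_pos: [0.4329, -0.0987, 0.2025]
tool_rot: [180.0, 0.0, -12.2]
force: [-0.4, -0.0, -0.6]
grip_width: 0.0091
grasp_force: 25.0
```

```bash
python3 arc.py -.07 1.55 1.5708 1
python3 - <<'E'
import cv2
from h import *
a=viewer.read_camera("scene")[140:310,290:420]
b=viewer.read_camera("top")[150:300,280:415]
a=cv2.resize(a[:,:,::-1],(390,510),interpolation=cv2.INTER_CUBIC);b=cv2.resize(b[:,:,::-1],(405,450),interpolation=cv2.INTER_CUBIC)
o=np.zeros((510,795,3),np.uint8);o[:,:390]=a;o[:450,390:]=b;cv2.imwrite("pics/f.png",o)
E
```

```text
[ 0.4328794  -0.09868659  0.20245823] [ 1.79983896e+02  4.27652403e-02 -1.22077708e+01] [-0.40691118 -0.0399139  -0.56964941] 0.009100509647608905 25.002472400665283
grasp rel hinge (reader) [-0.00288627 -0.00216649  0.14217461] r 0.14220390861090523 q 1.550498201303371
1.571 [-0.0, 0.015, -0.0]
```

View pics/f.png

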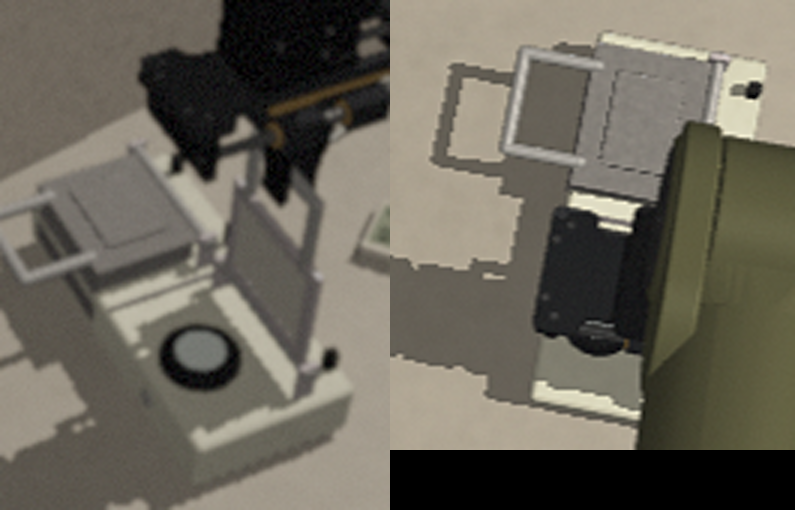

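The scene view shows the flap upright with its bar between the fingers and the hood shut. The external force is almost zero, so the flap is at balance. One 1 mm nudge and a settle, then I'll hand in.

Emit:
{"method": "apply_moves", "body": {"moves": [[0, 0.005, 0, 0, 0, 0, 0], [0, 0.005, 0, 0, 0, 0, 0], [0, 0.005, 0, 0, 0, 0, 0], [0, 0.005, 0, 0, 0, 0, 0], [0, 0.005, 0, 0, 0, 0, 0]]}}

```text
time_s: 16.95
tool_pos: [0.4327, -0.0996, 0.2025]
tool_rot: [180.0, 0.0, -12.2]
force: [0.5, 0.5, -2.3]
grip_width: 0.0089
grasp_force: 25.0
```

```bash
python3 arc.py -.07 1.55 1.5708 1; python3 -c "
from cell import env
print(env.sign_off())"
```

```text
[ 0.43270571 -0.09957841  0.20250741] [ 1.79998730e+02  3.78286743e-02 -1.22080864e+01] [ 0.52698972  0.49126913 -2.33884404] 0.008854281607720615 25.002264976501465
grasp rel hinge (reader) [-0.00197298 -0.00214911  0.1422238 ] r 0.14223748247034684 q 1.5569248425367754
1.571 [-0.0, 0.015, -0.0]
the job is handed in; nothing more can be done
None
```

I lowered the hood gently until it was fully shut, then lifted the flap to upright and handed the job in at about 17 s with the bar still gripped at 25 N; the pot, timer and box were not touched.

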